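# Start the steriliser's cycle at its control pad

## Task

Start the steriliser at the blue control pad: press down the end of the rocker switch with the white bar to switch on, then press the blue key, then the yellow key, then the green key, each fully down so that it stays down. Leave the red key up, and do not pick up or disturb the bur block, the dropper bottle or the tweezers beside the pad.

Things in the scene. Friction and masses are not known exactly. Their poses are not given: they have to be found in the camera images.
- pad: control pad, flat blue box with grey deck, 140 (x) x 200 (y) x 40 mm, fixed to the worktop; origin at the centre of its underside. Rocker switch at pad x 0, y +62 mm; four keys at x +-30, y +6 and -58 mm, colours in changing order. Mind the fixed water distiller to the right, 0.37 m high, world x 0.38 to 0.70, y -0.63 to -0.35 m, and the 0.2 m jug before it: pass above or on their near side
- rocker (a joint): black rocker switch, 68 mm long along the pad's x and 32 mm wide, hinged at its middle 9 mm above the deck, 3 mm from hinge axis to top face; rad: -0.16 off (the end towards the pad's +x, with a white bar on it, stands up), +0.16 fully on (that end pressed down, against a stop). It has no spring: it stays where it is left. A push of about 1.5 N near the end moves it, about 3 N at 10 mm from the hinge
- rocker_on_end (a point): point on the top face of the rocker on its white bar, 26 mm from the hinge towards the pad's +x: press here, straight down, to switch on; it goes down about 8 mm from off to on, ending about 8 mm above the deck
- key_blue (a joint): blue round push key, 26 mm across in a flat steel collar 35 mm across and 3 mm high; m: 0 fully up, 0.006 fully down, against a stop. It moves straight down under about 3 N, has no spring and stays where it is left; to be pressed
- key_blue_top (a point): centre of the blue key's top face, 12 mm above the deck when up and 6 mm when fully down; neighbouring keys' centres are 60 or 64 mm apart
- key_yellow (a joint): yellow round push key, 26 mm across in a flat steel collar 35 mm across and 3 mm high; m: 0 fully up, 0.006 fully down, against a stop. It moves straight down under about 3 N, has no spring and stays where it is left; to be pressed
- key_yellow_top (a point): centre of the yellow key's top face, 12 mm above the deck when up and 6 mm when fully down; neighbouring keys' centres are 60 or 64 mm apart
- key_green (a joint): green round push key, 26 mm across in a flat steel collar 35 mm across and 3 mm high; m: 0 fully up, 0.006 fully down, against a stop. It moves straight down under about 3 N, has no spring and stays where it is left; to be pressed
- key_green_top (a point): centre of the green key's top face, 12 mm above the deck when up and 6 mm when fully down; neighbouring keys' centres are 60 or 64 mm apart
- key_red (a joint): red round push key, 26 mm across in a flat steel collar 35 mm across and 3 mm high; m: 0 fully up, 0.006 fully down, against a stop. It moves straight down under about 3 N, has no spring and stays where it is left; must stay up
- key_red_top (a point): centre of the red key's top face, 12 mm above the deck when up and 6 mm when fully down; neighbouring keys' centres are 60 or 64 mm apart
- bur_stand: small blue block full of dental burs, 34 x 58 x 35 mm, loose behind the pad; origin at the centre of its underside; a bystander
- dropper: brown dropper bottle with a black top, 31 mm across, 102 mm high, loose and easily toppled behind the pad; origin at the centre of its underside; a bystander
- tweezers: steel tweezers, 153 mm long, 10 mm high, loose in front of the pad; origin at the centre of the underside; a bystander

How it is judged:
By the outcome, as a careful person would: the job done as asked, in the order asked, and still so for the second after the job is handed in, with the robot touching nothing.
It also fails if it takes over 51 s, if anything falls off the work surface, if the arm or the gripper's body presses on something with over 40 N, if the wrist force passes 120 N, or if a joint passes its speed limit or range.

## Robot

A 6-joint arm with a two-finger parallel gripper is mounted at the origin on a cart in front of the work surface, level with it; the furniture and walls round the work are solid. World frame = base frame: x ahead of the robot, y to its left, z up, the work surface at z = 0. Lengths are in mm, angles in rad, forces in N, time in s.
With the tool pointing down it reaches from about 325 to 900 mm from the base axis. Payload 3.5 kg.
Tool frame: the origin (TCP) lies between the finger pads; the fingertips stand 25 mm ahead of it and the grasp point (between the pads) lies 6 mm ahead of it (arm.tcp_to_tips is the distance from the TCP to the fingertips, in mm); z points along the fingers, y is the line along which they close (so a half turn about z gives the same grasp; the last joint's range is limited). The gripper opens to 85 mm and grips with 20 to 120 N. Pads are 22 mm wide; open, the fingers measure 114 mm over their backs; the gripper's body (76 mm by 85 mm) begins 54 mm behind the grasp point. The pads swing forward as they close: fully open they stand 13 mm farther back than shut.
Start: joints at [-1.375, 0.276, -0.026, 1.268, 0, 1.467], TCP at [183.971, -597.308, 256.313] pointing down, gripper open.
Joint ranges: [-3.12, 3.12], [-0.85, 1.88], [-1.08, 1.24], [-1.95, 2.15], [-1.57, 1.53], [-3.14, 3.14]. Speed limits (rad/s): [2.57, 2.57, 3.14, 3.14, 3.14, 3.14].

## Interface

Orientations are given as a unit quaternion [w, x, y, z].
In Python, from cell import telemetry, cams, ticket, models, arm gives the robot as it stands.
- The arm moves only by the tool carry_out, never from a script. Its argument "steps" is a list of rows, each a list of 5 numbers: the shift along the tool's x, y, z in units of 25 mm (1.0 is 25 mm), then the turn about the tool's z in units of 360 degrees (1.0 is 360 degrees), then the opening, from -1 (shut) to 1 (fully open), so that 0 is half open. In form: [[x, y, z, twist, gripper], ...]. A call has 1 to 20 rows; each row shifts and turns the commanded pose from where the row before left it, along the tool's axes as they then stand; what a row does not reach is not made up. A row lasts 1/12 s, in which the tool goes at most 41.7 mm and 7.16 degrees, less where a joint would pass 70% of its speed; a pose out of reach is approached as far as the arm can. A call with a number of a shift or a turn outside -1 to 1 is refused whole. A call with a gripper value outside its range is refused whole. The fingers move at their own pace and stop on an object; "squeeze" is the grip in N (left out, the last holds). Time passes only in rows, so rows that do not move let the fingers close. It gives the time, the measured TCP pose, the force, the opening and the grip force at its end, in the units of the state.
- telemetry.get_obs(): the state, without advancing time (a new reading comes with each control period).
- cams.capture(name): name is "scene" or "top"; returns the picture (480x640x3 uint8, red, green, blue); there is no depth.
- cams.camera_params(name): a dict with "fov_y" (degrees; the focal length in pixels is half the picture's height over the tangent of half this angle, whatever the lens; pixels are square), "cx", "cy" (the principal point, pixels), "cam_to_world" (4x4, takes a point from camera to world coordinates). Camera axes: x right, y up, looking along -z (the intrinsics and any distortion apply to the point x, -y, -z); pixel columns grow to the right and rows downward; lengths in mm; the calibration is good to about 2 mm. A picture is of the moment at which its call begins. camera_params takes no time and is no camera call.
- ticket.close_job(): hands the job in; it is judged then, once.
Trained networks look in the newest picture that a camera, given by its name, has taken for a name from the list of things; names that differ only in an ending like _2 or _b are one class to them, and where a whole thing is asked for, a point or a joint stands for the part that bears it (a point fixed in the world has none). Each returns a list of dicts, best first, with "confidence" (0 to 1); they miss things now and then, are a little off and sometimes report something else, mostly with a low value. They report only what shows in the picture. A call takes as long as a camera call.
- models.search_frame(target, camera): "box" ([centre column, centre row, width, height] in pixels, round what is visible of it).
The state is a dict: "time_s": time; "joint_positions": joint angles; "qd": joint speeds; "joint_efforts": joint torques, N m; "tcp_pos": TCP position; "orientation": TCP orientation; "wrist_force": force on the tool from outside, world axes, zero at the start; "wrist_torque": the same for the moment, N m; "width": finger opening in mm; "grasp_force": force on a finger pad.
Only numpy, scipy, OpenCV 4.12 (cv2) and the standard library are available. Lean on these libraries where they do the work, as an engineer would, in place of code of your own. Each camera call takes 0.05 s, during which the arm holds its last target. There are 200 camera calls.

## Working session

There is one attempt and no reset: what is moved stays moved. The work goes in short steps, Python scripts to look and compute and a tool call to move; the robot and the scene stay as the last step left them, time stands still between calls to the robot, and variables do not carry over. Pictures are saved under pics/ and viewed, at most 10 in all, crops included, and the job is handed in when it is done.

Besides the shell and the picture viewer there is one more tool, called as name(argument=value, ...) on one line, values as JSON. carry_out: Moves the arm, as the interface text tells. Its arguments: {"type":"object","properties":{"steps":{"type":"array"},"squeeze":{"type":"number"}},"required":["steps"]}

```bash
mkdir -p pics
cat > h.py <<'E'
import numpy as np, cv2
from cell import telemetry, cams, ticket, models, arm
def ray(cam,u,v):
    p=cams.camera_params(cam); f=240/np.tan(np.radians(p["fov_y"])/2)
    M=np.array(p["cam_to_world"]); d=M[:3,:3]@np.array([(u-p["cx"])/f,-(v-p["cy"])/f,-1])
    return M[:3,3],d
def at(cam,u,v,z):
    o,d=ray(cam,u,v); return o+d*(z-o[2])/d[2]
def proj(cam,P):
    p=cams.camera_params(cam); f=240/np.tan(np.radians(p["fov_y"])/2)
    M=np.array(p["cam_to_world"]); q=M[:3,:3].T@(np.array(P)-M[:3,3])
    return p["cx"]+f*q[0]/-q[2], p["cy"]-f*q[1]/-q[2]
E
python3 - <<'E'
from h import *
np.set_printoptions(precision=1,suppress=True)
for c in ("scene","top"):
    cv2.imwrite(f"pics/{c}0.png",cams.capture(c)[:,:,::-1]); p=cams.camera_params(c); print({k:v for k,v in p.items()})
    for t,z in [("key_blue_top",52),("key_yellow_top",52),("key_green_top",52),("key_red_top",52),("rocker_on_end",56),("pad",40),("dropper",50),("bur_stand",35),("tweezers",5)]:
        for r in models.search_frame(t,c)[:2]:
            b=r["box"]; print(c,t,round(r["confidence"],2),np.array(b),at(c,b[0],b[1],z))
o=telemetry.get_obs();print(o["time_s"],o["tcp_pos"],o["orientation"],o["width"])
E
```

```text
{'fov_y': 44.5748748002008, 'cx': 308.2778755455716, 'cy': 228.80893471965933, 'cam_to_world': array([[   1. ,    0.1,   -0.3,  275.3],
       [  -0.3,    0.4,   -0.8, -506.5],
       [   0. ,    0.9,    0.5,  447.1],
       [   0. ,    0. ,    0. ,    1. ]])}
scene key_blue_top 0.57 [336.4 261.6  21.8  17.8] [511.9 125.9  52. ]
scene key_yellow_top 0.77 [283.9 243.7  24.7  13.7] [456.8 191.7  52. ]
scene key_green_top 0.68 [320.  238.2  20.6  11.7] [510.9 194.4  52. ]
scene key_red_top 0.62 [295.1 266.2  26.6  16.9] [455.6 128.5  52. ]
scene rocker_on_end 0.79 [291.5 224.   53.2  22. ] [481.1 240.5  56. ]
scene rocker_on_end 0.53 [322.4 241.4  10.1  12.7] [508.9 177.4  56. ]
scene pad 0.62 [306.8 262.8 131.5 105.6] [478.9 152.4  40. ]
scene pad 0.39 [295.6 265.   26.7  14.2] [462.5 150.7  40. ]
scene dropper 0.84 [381.2 231.4  22.5  59. ] [606.1 195.3  50. ]
scene dropper 0.53 [290.8 221.2  47.1  24.7] [485.8 261.4  50. ]
scene bur_stand 0.89 [359.9 239.8  24.6  24.3] [577.  204.7  35. ]
scene bur_stand 0.57 [239.1 285.4  34.3  62.1] [380.6 128.1  35. ]
scene tweezers 0.82 [237.9 28
[... 438 characters left out ...]
0.5 [339.8 282.9  16.   17.9] [453.3 196.4  52. ]
top key_green_top 0.84 [334.5 239.6  18.8  18.1] [514.9 204.3  52. ]
top key_red_top 0.66 [380.4 280.   23.1  19.7] [458.1 139.7  52. ]
top rocker_on_end 0.87 [295.3 261.1  23.8  51.5] [482.7 259.1  56. ]
top rocker_on_end 0.7 [335.8 239.2  16.   17.8] [514.7 202.5  56. ]
top pad 0.94 [339.1 263.4 141.1  92.7] [482.7 197.2  40. ]
top pad 0.51 [379.2 236.1  19.4  21. ] [523.2 139.8  40. ]
top dropper 0.63 [337.4 175.6  20.1  33.9] [610.  200.8  50. ]
top bur_stand 0.85 [302.4 189.6  38.5  34.8] [592.7 251.8  35. ]
top bur_stand 0.29 [382.5 278.1  20.8  18.2] [463.1 135.   35. ]
1.0 [ 184.  -597.3  256.3] [-0.   1.   0.1 -0. ] 85.48123443428678
```

View pics/scene0.png

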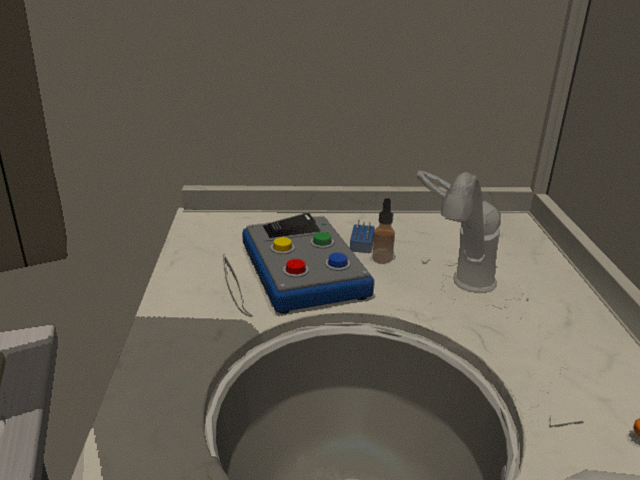

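View pics/top0.png

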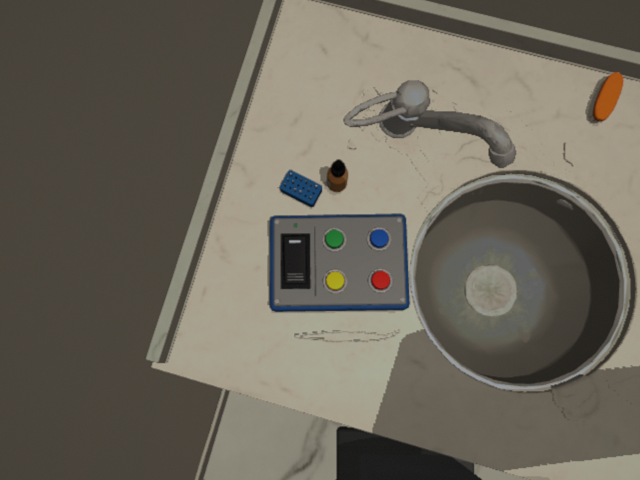

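The scene view has the pad at about (307,262), the tweezers left of it, and the bur block and dropper behind. The top view shows the white bar at (295,240), green (335,239), blue (379,238), yellow (335,281) and red (381,280), which agrees with the networks. Next I fit the pad pose.

```bash
cat > fit.py <<'E'
from h import *
from scipy.optimize import least_squares
np.set_printoptions(precision=2,suppress=True)
L={"green":(30,6),"blue":(30,-58),"yellow":(-30,6),"red":(-30,-58)}
seed={"top":dict(green=(335,239),blue=(379,238),yellow=(335,281),red=(381,280)),"scene":dict(green=(322,239),blue=(338,261),yellow=(283,244),red=(296,267))}
hue=dict(green=60,blue=110,yellow=28,red=0); px={}
for c in seed:
    im=cv2.imread(f"pics/{c}0.png"); H=cv2.cvtColor(im,cv2.COLOR_BGR2HSV).astype(int)
    for k,(u,v) in seed[c].items():
        yy,xx=np.mgrid[v-13:v+14,u-13:u+14]; h=H[yy,xx]
        dh=np.abs((h[...,0]-hue[k]+90)%180-90); m=(dh<14)&(h[...,1]>130)&(h[...,2]>50)
        px[c,k]=(xx[m].mean(),yy[m].mean(),m.sum())
def W(p,l,z):
    c,s=np.cos(p[2]),np.sin(p[2]); return [p[0]+c*l[0]-s*l[1],p[1]+s*l[0]+c*l[1],z]
for cs in (["top"],["scene"],["top","scene"]):
    f=lambda p:np.concatenate([np.array(proj(c,W(p,L[k],49.5 if c=="scene" else 52)))-px[c,k][:2] for c in cs for k in L])
    r=least_squares(f,[483,197,0]); print(cs,r.x,"res",r.fun)
    for k in L: print(k,W(r.x,L[k],52))
    print("rocker_on",W(r.x,(26,62),56), "hinge",W(r.x,(0,62),52))
print(px); 
w=W(least_squares(lambda p:np.concatenate([np.array(proj("top",W(p,L[k],52)))-px["top",k][:2] for k in L]),[483,197,0]).x,(26,62),56);print("bar px",proj("top",w))
from scipy.spatial.transform import Rotation as R
o=telemetry.get_obs(); q=np.array(o["orientation"]); print(R.from_quat(q[[1,2,3,0]]).as_matrix(), o["tcp_pos"])
E
python3 fit.py
```

```text
['top'] [486.72 198.4    0.03] res [-0.14 -0.13  0.08 -0.17 -0.01  0.08  0.08  0.21]
green [np.float64(516.5496818058108), np.float64(205.19998582782338), 52]
blue [np.float64(518.2691984314567), np.float64(141.22308950911997), 52]
yellow [np.float64(456.5713415070264), np.float64(203.58793899128025), 52]
red [np.float64(458.2908581326724), np.float64(139.61104267257684), 52]
rocker_on [np.float64(511.04654873845163), np.float64(261.072300317586), 56] hinge [np.float64(485.0559346089784), np.float64(260.3737466884173), 52]
['scene'] [485.01 192.5    0.03] res [ 0.32  0.79  0.24 -0.35 -0.59 -0.19  0.02 -0.23]
green [np.float64(514.7935688284329), np.float64(199.49972936274798), 52]
blue [np.float64(516.9230497443028), np.float64(135.53516643116103), 52]
yellow [np.float64(454.8267910800701), np.float64(197.50334100411987), 52]
red [np.float64(456.9562719959401), np.float64(133.53877807253292), 52]
rocker_on [np.float64(508.93248784382246), np.float64(255.33562937064468), 56] hinge [np.float64(482.94688415286527), np.float64(254.4705277485725), 52]
['top', 'scene'] [486.44 197.19   0.0
[... 779 characters left out ...]
172286), np.float64(280.4157303370786), np.int64(267)), ('top', 'red'): (np.float64(380.36567164179104), np.float64(279.65671641791045), np.int64(268)), ('scene', 'green'): (np.float64(321.1465517241379), np.float64(237.00862068965517), np.int64(116)), ('scene', 'blue'): (np.float64(337.23853211009174), np.float64(259.56880733944956), np.int64(218)), ('scene', 'yellow'): (np.float64(282.0863636363636), np.float64(243.7), np.int64(220)), ('scene', 'red'): (np.float64(295.07003891050584), np.float64(266.0350194552529), np.int64(257))}
bar px (np.float64(294.32586740185155), np.float64(241.28302889308912))
[[ 0.96  0.29 -0.  ]
 [ 0.29 -0.96  0.  ]
 [-0.   -0.   -1.  ]] [ 183.95 -597.29  256.31]
```

carry_out(steps=[[0,0,0,0.0155,-1],[0,0,0,0.0155,-1],[0,0,0,0.0155,-1],[0,0,0,0,-1],[0,0,0,0,-1]])

```text
time_s: 1.42
tcp_pos: [184.0, -597.3, 256.3]
orientation: [-0.0, 1.0, 0.005, -0.0]
wrist_force: [0.5, -0.2, 0.4]
width: 25.6
grasp_force: 0.0
```

carry_out(steps=[[0.38,-1,0,0,-1],[0.38,-1,0,0,-1],[0.38,-1,0,0,-1],[0.38,-1,0,0,-1],[0.38,-1,0,0,-1],[0.38,-1,0,0,-1],[0.38,-1,0,0,-1],[0.38,-1,0,0,-1],[0.38,-1,0,0,-1],[0.38,-1,0,0,-1],[0.38,-1,0,0,-1],[0.38,-1,0,0,-1],[0.38,-1,0,0,-1],[0.38,-1,0,0,-1],[0.38,-1,0,0,-1],[0.38,-1,0,0,-1],[0.38,-1,0,0,-1],[0,0,0,0,-1]])

```text
time_s: 2.92
tcp_pos: [343.1, -167.8, 256.4]
orientation: [-0.001, 1.0, 0.007, 0.0]
wrist_force: [-0.8, 0.4, -0.2]
width: -0.1
grasp_force: 0.0
```

carry_out(steps=[[0.39,-1,0,0,-1],[0.39,-1,0,0,-1],[0.39,-1,0,0,-1],[0.39,-1,0,0,-1],[0.39,-1,0,0,-1],[0.39,-1,0,0,-1],[0.39,-1,0,0,-1],[0.39,-1,0,0,-1],[0.39,-1,0,0,-1],[0.39,-1,0,0,-1],[0.39,-1,0,0,-1],[0.39,-1,0,0,-1],[0.39,-1,0,0,-1],[0.39,-1,0,0,-1],[0.39,-1,0,0,-1],[0.39,-1,0,0,-1],[0.39,-1,0,0,-1],[0,0,0,0,-1],[0,0,0,0,-1]])

```text
time_s: 4.5
tcp_pos: [503.2, 157.5, 262.7]
orientation: [-0.038, 0.997, 0.071, -0.003]
wrist_force: [0.1, -1.5, 0.2]
width: 0.1
grasp_force: 0.0
```

carry_out(steps=[[0,0,0,0,-1],[0,0,0,0,-1],[0,0,0,0,-1]])

```text
time_s: 4.75
tcp_pos: [502.2, 156.7, 262.6]
orientation: [-0.038, 0.997, 0.071, -0.003]
wrist_force: [-0.1, 0.2, 0.4]
width: -0.4
grasp_force: 0.0
```

Run:
```python
from h import *
from scipy.spatial.transform import Rotation as R
o=telemetry.get_obs(); q=np.array(o["orientation"]); print(np.round(R.from_quat(q[[1,2,3,0]]).as_matrix(),3), o["tcp_pos"],o["joint_positions"],o["qd"],o["joint_efforts"],o["wrist_force"])
cv2.imwrite("pics/s1.png",cams.capture("scene")[:,:,::-1])
cv2.imwrite("pics/t1.png",cams.capture("top")[:,:,::-1])
```

```text
[[ 0.99   0.141 -0.012]
 [ 0.141 -0.987  0.076]
 [-0.001 -0.076 -0.997]] [502.1740885  156.69017546 262.58169089] [ 0.14045559  0.09381089 -0.23644092  1.24174801  0.0765046   3.14056154] [-0.00084611 -0.00218679  0.00157172 -0.00151586 -0.00040641  0.00013979] [ 7.11808889e-02 -3.43167508e+01  2.93556422e+01  1.00963505e-03
  2.16254555e-01 -4.02211490e-04] [-0.08920901  0.16019245  0.42488293]
```

View pics/s1.png

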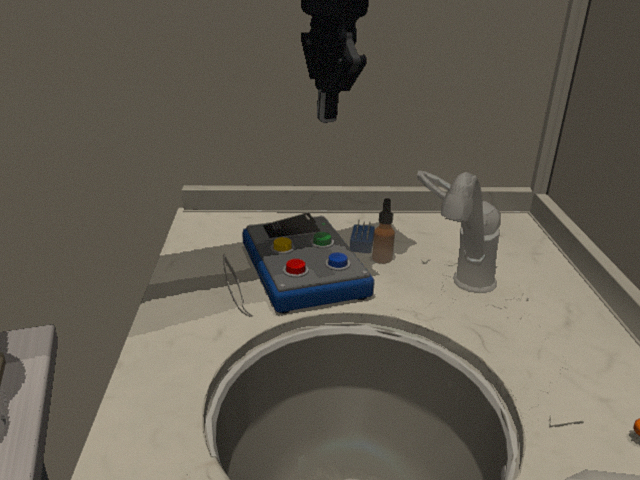

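The scene view shows the closed gripper above the pad, tips at (327,120), with nothing disturbed. Joint 6 is at its limit, which causes the tilt. I'll untwist a quarter turn.

carry_out(steps=[[0,0,0,-0.019,-1],[0,0,0,-0.019,-1],[0,0,0,-0.019,-1],[0,0,0,-0.019,-1],[0,0,0,-0.019,-1],[0,0,0,-0.019,-1],[0,0,0,-0.019,-1],[0,0,0,-0.019,-1],[0,0,0,-0.019,-1],[0,0,0,-0.019,-1],[0,0,0,-0.019,-1],[0,0,0,-0.019,-1],[0,0,0,-0.019,-1],[0,0,0,0,-1],[0,0,0,0,-1],[0,0,0,0,-1]])

```text
time_s: 6.18
tcp_pos: [502.5, 157.0, 262.7]
orientation: [-0.029, 0.663, 0.748, 0.025]
wrist_force: [0.0, -0.2, -0.4]
width: -0.1
grasp_force: 0.0
```

```bash
cat >> h.py <<'E'
def st():
    from scipy.spatial.transform import Rotation as R
    o=telemetry.get_obs(); q=np.array(o["orientation"]); M=R.from_quat(q[[1,2,3,0]]).as_matrix()
    print(np.round(M,3).tolist(), np.round(o["tcp_pos"],1),np.round(o["joint_positions"],3),o["time_s"]); return M,np.array(o["tcp_pos"])
def go(x,y,ztip):
    M,t=st(); print("units",np.round(M.T@(np.array([x,y,ztip])-(t+25*M[:,2]))/25,3))
E
python3 -c "
from h import *
go(511,260.5,90)"
```

```text
[[-0.12, 0.993, -0.011], [0.99, 0.12, 0.076], [0.076, -0.002, -0.997]] [502.5 157.  262.7] [ 0.141  0.094 -0.236  1.242  0.077  1.591] 6.1833
units [3.531 0.849 6.199]
```

carry_out(steps=[[0.9,0.21,0,0,-1],[0.9,0.21,0,0,-1],[0.9,0.21,0,0,-1],[0.9,0.21,0,0,-1],[0,0,0.88,0,-1],[0,0,0.88,0,-1],[0,0,0.88,0,-1],[0,0,0.88,0,-1],[0,0,0.88,0,-1],[0,0,0.88,0,-1],[0,0,0.88,0,-1],[0,0,0,0,-1],[0,0,0,0,-1],[0,0,0,0,-1]])

```text
time_s: 7.35
tcp_pos: [511.5, 260.6, 117.1]
orientation: [-0.029, 0.662, 0.748, 0.025]
wrist_force: [-0.9, 0.5, 0.4]
width: 0.1
grasp_force: 0.0
```

Run:
```python
from h import *
go(511,262,47)
a=[]
for c,b in (("scene",(210,100)),("top",(230,180))):
    im=cams.capture(c)[:,:,::-1]; a.append(cv2.resize(im[b[1]:b[1]+200,b[0]:b[0]+200],(400,400),interpolation=cv2.INTER_CUBIC))
cv2.imwrite("pics/c1.png",np.hstack(a))
```

```text
[[-0.122, 0.993, -0.01], [0.99, 0.122, 0.076], [0.077, -0.001, -0.997]] [511.5 260.6 117.1] [ 0.323  0.284 -0.331  0.941  0.075  1.772] 7.35
units [-0.157 -0.01   1.799]
```

View pics/c1.png

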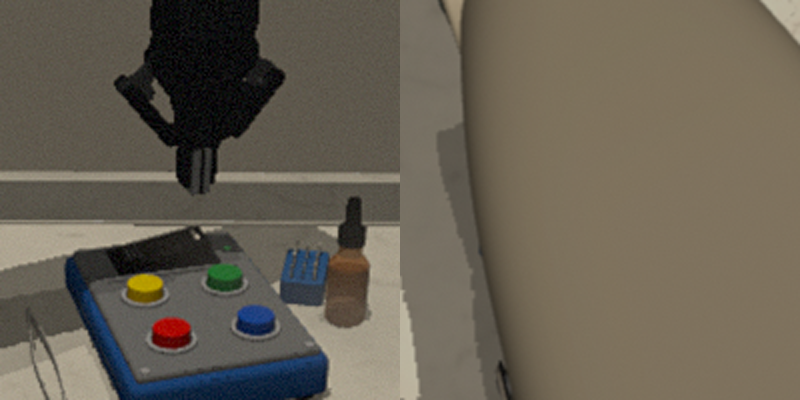

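The tip at crop (200,190) is directly above the white bar (195,235). The dropper and bur block are clear, and the arm blocks the top view. Pressing now.

carry_out(steps=[[-0.06,0,0.5,0,-1],[-0.05,0,0.5,0,-1],[-0.03,0,0.3,0,-1],[-0.02,0,0.2,0,-1],[-0.01,0,0.15,0,-1],[0,0,0.1,0,-1],[0,0,0,0,-1]])

```text
time_s: 8.03
tcp_pos: [512.0, 259.5, 73.7]
orientation: [-0.028, 0.662, 0.749, 0.025]
wrist_force: [-0.2, -2.0, 6.3]
width: -0.1
grasp_force: 2.7
```

carry_out(steps=[[0,0,0.06,0,-1],[0,0,0.04,0,-1],[0,0,0,0,-1]])

```text
time_s: 8.28
tcp_pos: [512.1, 259.6, 73.2]
orientation: [-0.028, 0.662, 0.749, 0.025]
wrist_force: [-4.2, -3.9, 17.8]
width: -0.1
grasp_force: 8.6
```

carry_out(steps=[[0.04,0,-0.6,0,-1],[0.05,0,-0.7,0,-1],[-0.95,-0.07,-0.07,0,-1],[-0.95,-0.07,-0.07,0,-1],[-0.95,-0.07,-0.07,0,-1],[-0.95,-0.07,-0.07,0,-1],[-0.95,-0.07,-0.07,0,-1],[0,0,0,0,-1],[0,0,0,0,-1],[0,0,0,0,-1]])

```text
time_s: 9.12
tcp_pos: [516.9, 140.5, 102.0]
orientation: [-0.029, 0.662, 0.749, 0.025]
wrist_force: [1.4, 0.6, -0.2]
width: 0.0
grasp_force: 0.0
```

Run:
```python
from h import *
go(518,142,46.5)
im=cams.capture("scene")[:,:,::-1]; cv2.imwrite("pics/c2.png",cv2.resize(im[160:310,220:420],(800,600),interpolation=cv2.INTER_CUBIC))
```

```text
[[-0.122, 0.992, -0.011], [0.99, 0.123, 0.076], [0.077, -0.002, -0.997]] [516.9 140.5 102. ] [ 0.106  0.25  -0.416  0.908  0.077  1.554] 9.1167
units [-0.116  0.055  1.22 ]
```

View pics/c2.png

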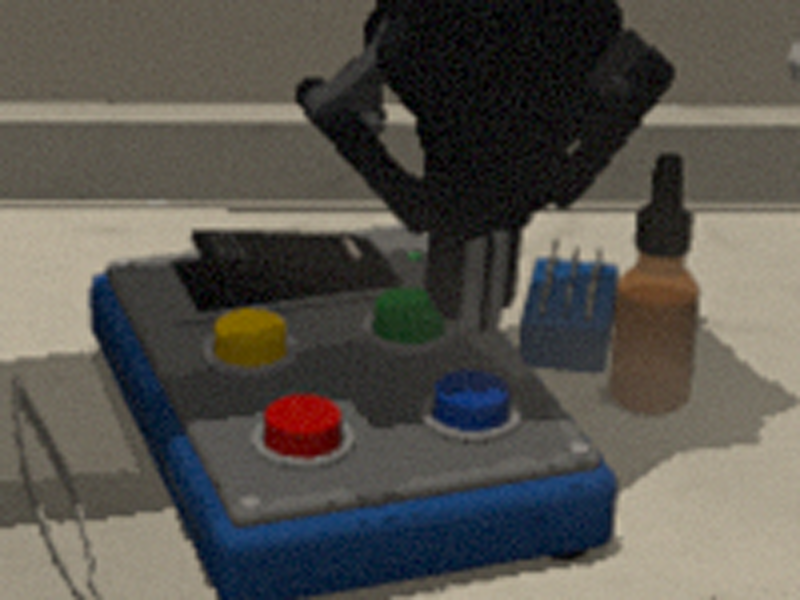

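The rocker is now on: its white-bar end is down and the far end is up. The tip at (475,330) is above the blue key (472,385). Pressing blue.

carry_out(steps=[[-0.04,0.02,0.4,0,-1],[-0.03,0.02,0.3,0,-1],[-0.02,0.01,0.2,0,-1],[-0.01,0,0.15,0,-1],[-0.01,0,0.1,0,-1],[0,0,0.06,0,-1],[0,0,0,0,-1]])

```text
time_s: 9.75
tcp_pos: [517.3, 140.3, 71.5]
orientation: [-0.03, 0.662, 0.749, 0.024]
wrist_force: [-1.8, 1.1, 3.4]
width: -0.2
grasp_force: 1.4
```

carry_out(steps=[[0,0,0.05,0,-1],[0,0,0.04,0,-1],[0,0,0,0,-1]])

```text
time_s: 10.0
tcp_pos: [517.4, 140.3, 71.1]
orientation: [-0.03, 0.662, 0.749, 0.024]
wrist_force: [-6.4, -0.4, 16.8]
width: 0.6
grasp_force: 8.4
```

carry_out(steps=[[0.05,0,-0.65,0,-1],[0.05,0,-0.65,0,-1],[0.69,-0.53,0.05,0,-1],[0.69,-0.53,0.05,0,-1],[0.69,-0.53,0.05,0,-1],[0.68,-0.53,0.05,0,-1],[0,0,0,0,-1],[0,0,0,0,-1],[0,0,0,0,-1]])

```text
time_s: 10.75
tcp_pos: [457.6, 201.9, 102.2]
orientation: [-0.029, 0.662, 0.749, 0.025]
wrist_force: [-0.8, -0.9, 0.1]
width: -0.0
grasp_force: 0.0
```

Run:
```python
from h import *
go(456.3,204.5,46.5)
im=cams.capture("scene")[:,:,::-1]; cv2.imwrite("pics/c3.png",cv2.resize(im[160:310,220:420],(800,600),interpolation=cv2.INTER_CUBIC))
```

```text
[[-0.123, 0.992, -0.01], [0.99, 0.123, 0.075], [0.076, -0.001, -0.997]] [457.6 201.9 102.2] [ 0.245  0.185 -0.499  0.878  0.076  1.693] 10.75
units [-0.058 -0.038  1.231]
```

View pics/c3.png

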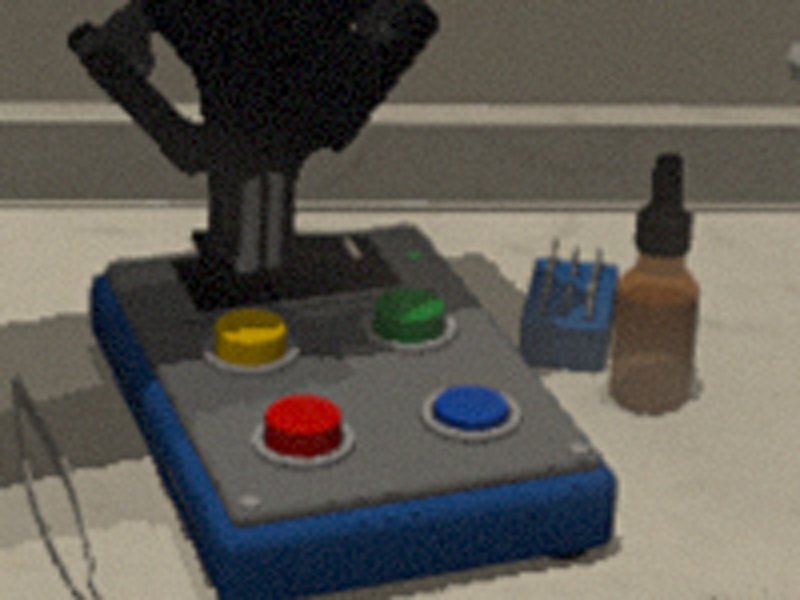

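The blue key (472,408) is down and the others are still up. The tip at (258,270) is above the yellow key (250,325). Pressing yellow.

carry_out(steps=[[-0.03,-0.02,0.4,0,-1],[-0.03,-0.02,0.3,0,-1],[-0.02,0,0.2,0,-1],[-0.01,0,0.15,0,-1],[-0.01,0,0.1,0,-1],[0,0,0.08,0,-1],[0,0,0.05,0,-1],[0,0,0,0,-1]])

```text
time_s: 11.47
tcp_pos: [455.6, 201.0, 71.2]
orientation: [-0.029, 0.662, 0.749, 0.023]
wrist_force: [-3.6, -4.5, 13.0]
width: 0.2
grasp_force: 6.4
```

carry_out(steps=[[0,0,0.03,0,-1],[0,0,0,0,-1]])

```text
time_s: 11.63
tcp_pos: [455.6, 201.1, 71.1]
orientation: [-0.029, 0.662, 0.749, 0.024]
wrist_force: [-6.5, -5.3, 18.4]
width: 0.0
grasp_force: 8.9
```

carry_out(steps=[[0.05,0,-0.65,0,-1],[0.05,0,-0.65,0,-1],[-0.06,0.81,0,0,-1],[-0.06,0.81,0,0,-1],[-0.06,0.81,0,0,-1],[0,0,0,0,-1],[0,0,0,0,-1],[0,0,0,0,-1]])

```text
time_s: 12.3
tcp_pos: [515.9, 204.8, 100.9]
orientation: [-0.03, 0.662, 0.749, 0.024]
wrist_force: [-0.8, 0.3, -0.9]
width: 0.1
grasp_force: 0.0
```

Run:
```python
from h import *
go(516.4,206,46.2)
im=cams.capture("scene")[:,:,::-1]; cv2.imwrite("pics/c4.png",cv2.resize(im[160:310,220:420],(800,600),interpolation=cv2.INTER_CUBIC))
```

```text
[[-0.122, 0.992, -0.013], [0.99, 0.123, 0.076], [0.077, -0.004, -0.997]] [515.9 204.8 100.9] [ 0.224  0.278 -0.38   0.909  0.077  1.672] 12.3
units [-0.124  0.033  1.184]
```

View pics/c4.png

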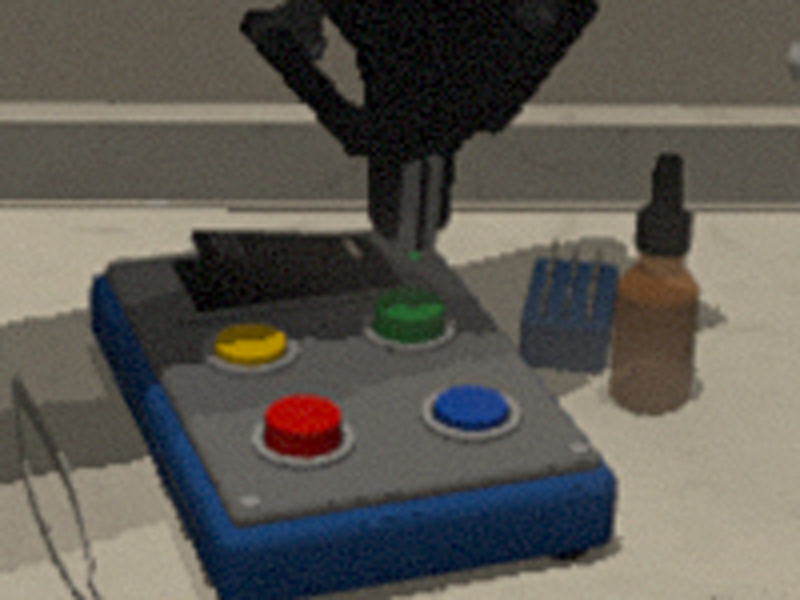

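Yellow (250,345) and blue are down. The tip at (410,250) is above the green key (410,305). Pressing green.

carry_out(steps=[[-0.04,0.02,0.4,0,-1],[-0.03,0.01,0.3,0,-1],[-0.02,0,0.2,0,-1],[-0.02,0,0.12,0,-1],[-0.01,0,0.1,0,-1],[0,0,0.07,0,-1],[0,0,0.05,0,-1],[0,0,0,0,-1]])

```text
time_s: 13.02
tcp_pos: [516.4, 204.2, 71.2]
orientation: [-0.03, 0.662, 0.749, 0.024]
wrist_force: [-6.0, -0.9, 11.3]
width: 0.1
grasp_force: 5.3
```

carry_out(steps=[[0,0,0.05,0,-1],[0,0,0,0,-1]])

```text
time_s: 13.18
tcp_pos: [516.5, 204.3, 71.1]
orientation: [-0.03, 0.662, 0.749, 0.024]
wrist_force: [-7.9, -2.6, 18.2]
width: -0.0
grasp_force: 8.9
```

carry_out(steps=[[0.05,0,-0.6,0,-1],[0.05,0,-0.8,0,-1],[0.05,0,-0.8,0,-1],[0.05,0,-0.8,0,-1],[0.05,0,-0.8,0,-1],[0,0,0,0,-1],[0,0,0,0,-1],[0,0,0,0,-1]])

```text
time_s: 13.85
tcp_pos: [517.6, 203.3, 163.5]
orientation: [-0.029, 0.662, 0.749, 0.024]
wrist_force: [-0.1, 0.0, -1.1]
width: 0.0
grasp_force: 0.0
```

Run:
```python
from h import *
im=cams.capture("scene")[:,:,::-1]; cv2.imwrite("pics/c5.png",cv2.resize(im[160:310,220:420],(800,600),interpolation=cv2.INTER_CUBIC))
```

```text
(no output)
```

View pics/c5.png

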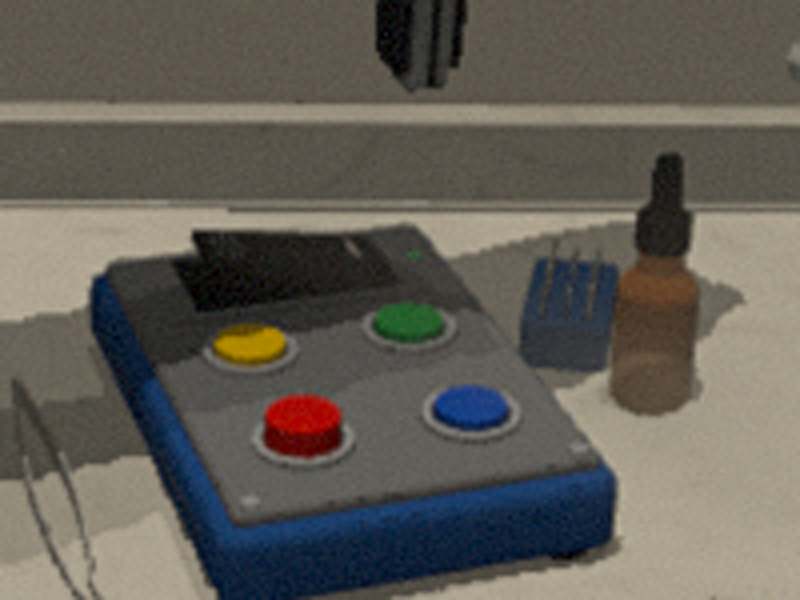

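The rocker is on. Blue, yellow (250,345) and green (408,322) are down, red (303,420) is up, and the bystanders haven't moved.

```bash
python3 -c "
from cell import ticket
print(ticket.close_job())"
```

```text
the job is handed in; nothing more can be done
None
```

The job is handed in: I switched the rocker on and pressed blue, yellow and green fully down in that order. Red is still up, nothing beside the pad moved, the arm is clear, and it took about 14 s.

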